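# Clear the microscope keypad and take the picture

## Robot

A 6-joint arm with a two-finger parallel gripper is mounted at the origin on the work surface. World frame = base frame: x ahead of the robot, y to its left, z up, the work surface at z = 0. Lengths are in m, angles in rad, forces in N, time in s.
With the tool pointing down it reaches from about 0.35 to 0.85 m from the base axis. Payload 8.1 kg.
Tool frame: the origin (TCP) lies on the mounting face of the last link; the fingertips stand 186 mm ahead of it and the grasp point (between the pads) lies 167 mm ahead of it; z points along the fingers, y is the line along which they close (so a half turn about z gives the same grasp; the last joint's range is limited). The gripper opens to 93 mm and grips with 3 to 60 N. Pads are 15 mm wide; open, the fingers measure 128 mm over their backs; the gripper's body (75 mm by 188 mm) begins 65 mm behind the grasp point.
Start: joints at [1.042, 0.13, 1.488, -0, 1.523, -0.085], TCP at [0.258, 0.542, 0.405] pointing down, gripper open.
Joint ranges: [-2.96, 2.96], [-0.89, 2.26], [0.02, 2.5], [-1.34, 4.48], [0, 2.73], [-2.66, 2.66]. Speed limits (rad/s): [2.39, 2.39, 2.79, 3.14, 3.14, 3.14].

## Interface

Orientations are given as a rotation vector (axis times angle).
In Python, from plant import read_state, read_camera, camera_params, close_job gives the robot as it stands. The module is installed in compiled form; this text tells all that it offers.
- The arm moves only by the tool servo_tool, never from a script. Its argument "increments" is a list of rows, each an object with "slide": the shift along the tool's x, y, z in mm, a list of three; "dr": the turn, a rotation vector about the tool's x, y, z in rad, a list of three; "jaw": the closure, from 0 (fully open) to 1 (shut). In form: [{"slide": [x, y, z], "dr": [ax, ay, az], "jaw": jaw}, ...]. A call has 1 to 20 rows; each row is the pose to reach, as a shift and turn from the pose commanded when the call began, along the tool's axes at that moment; what a row does not reach only later rows make up. A row lasts 1/10 s, in which the tool goes at most 50 mm and 8.59 degrees, less where a joint would pass 70% of its speed; a pose out of reach is approached as far as the arm can. A call with a gripper value outside its range is refused whole. The fingers move at their own pace and stop on an object; "force" is the grip in N (left out, the last holds). Time passes only in rows, so rows that repeat a pose let the fingers close. It gives the time, the measured TCP pose, the force, the opening and the grip force at its end, in the units of the state.
- read_state(): the state, without advancing time (a new reading comes with each control period).
- read_camera(name): name is "side" or "top" or "wrist"; returns (picture, depth): 420x560x3 uint8, red, green, blue; 420x560 float32, m along the optical axis (not along the pixel's ray), 0 where there is no reading.
- camera_params(name): a dict with "fx", "fy", "cx", "cy" (pixels), "k1" (the pictures are not rectified: a ray, as slopes to the right and down, at radius r is drawn at 1 + k1 r^2 times it, then the intrinsics apply), "rvec" (rotation vector, rad) and "tvec" (3), from world to camera coordinates, as OpenCV has them. Camera axes: x right, y down, z forward; pixel columns grow to the right and rows downward; lengths in m; the calibration is good to about 2 mm. A picture is of the moment at which its call begins: read the wrist's pose just before it. camera_params takes no time and is no camera call; for the wrist camera it gives the pose at the moment of the call.
- close_job(): hands the job in; it is judged then, once.
The state is a dict: "t": time; "q": joint angles; "dq": joint speeds; "joint_torque": joint torques, N m; "tool_pos": TCP position; "orientation": TCP orientation; "force": force on the tool from outside, world axes, zero at the start; "wrist_torque": the same for the moment, N m; "opening": finger opening in m; "gripper_force": force on a finger pad.
Only numpy, scipy, OpenCV 4.12 (cv2) and the standard library are available. Lean on these libraries where they do the work, as an engineer would, in place of code of your own. Each camera call takes 0.05 s, during which the arm holds its last target. There are 200 camera calls.

## Task

The amber bottle and the conical flask have been left standing in front of the camera microscope's sloping keypad: move both, upright and without dropping them, onto the floor of the blue spill tray beside the beaker that is already there. Then press the green button on the keypad fully down and let it spring back up. Do not press the red button, do not knock the microscope, and leave everything else where it stands.

Things in the scene. Friction and masses are not known exactly. Their poses are not given: they have to be found in the camera images.
- bottle_mid (a point): amber glass bottle with white cap, on the bench in front of the keypad; 130 mm high, upright cylinder of 52 mm diameter from its foot to 100 mm up, above that a cap of 40 mm diameter; about 0.2 kg. Point on its axis half-way up (65 mm above its foot); z is its axis.
- flask_mid (a point): greenish conical glass flask with blue stopper, on the bench in front of the keypad; 130 mm high, foot 66 mm diameter, cone narrowing from 12 mm up to 86 mm up, straight neck of 29 mm diameter from 86 to 116 mm up, stopper of 33 mm diameter from 116 to 130 mm; about 0.16 kg. Point on its axis half-way up (65 mm above its foot); z is its axis.
- tray: blue open spill tray, fixed to the bench, outside 290 (its x) by 130 (its y) by 20 mm high, walls and floor 5 mm thick. Origin at the centre of its underside; z up. It lies to the left or the right of the microscope; the beaker stands in it, anywhere along its length.
- beaker: small open glass beaker, 48 mm diameter, 60 mm high, loose, standing in the tray within 8 mm of its long centre line. Origin at the centre of its foot. To be left alone.
- capture_top (a point): centre of the top face of the GREEN spring button (cap 26 mm diameter, 11 mm proud of its 42 mm round black collar), on the microscope's sloping keypad. Its z axis points straight out of the button, 28 degrees from vertical, leaning away from the microscope; pressing is along -z. The microscope's stage and camera head hang over the keypad from behind, the head reaching to within about 5 mm of straight above the buttons' centres from 150 mm above them, so the tool must lean.
- capture (a joint): travel of the green button, m: 0 up, 0.007 fully down. Spring: 1.5 N to start, 5 N fully down; springs back by itself.
- delete_top (a point): centre of the top face of the RED button, the same in size and lean, beside the green one (76 mm between centres; left or right). Not to be pressed.
- delete (a joint): travel of the red button, m: 0 up, 0.007 fully down.
- microscope: white camera microscope, fixed. Origin at the centre of its foot's underside, at bench height; its own -x is the front, towards the keypad. Keypad slab: 170 mm wide (own y), its sloping face centred at x -120 mm, z 52 mm, front lower edge at x -155 mm, z 33 mm. Stage plate: front edge at x -100 mm, 125 to 143 mm up, 150 mm wide. Head: front end at x -125 mm, 220 to 275 mm up, 85 mm wide; top 342 mm.
- cylinder: slim measuring cylinder, loose, 150 mm high, tube 27 mm diameter on a 50 mm blue foot, standing on the robot's side of the bottle and flask. Origin at the centre of its foot. To be left alone.
- tube_rack: white test tube rack with capped tubes, fixed, 250 (its x) by 100 by 110 mm high, on the opposite side from the tray. Origin at the centre of its underside.
- dropper: small amber dropper bottle, loose, 32 mm diameter, 75 mm high, beside the microscope's foot. Origin at the centre of its foot. To be left alone.
- slide_box: yellow slide box, loose, 80 by 100 by 30 mm, behind on the left. Origin at the centre of its underside. To be left alone.
- dishes: stack of three whitish petri dishes, 90 mm diameter, 42 mm high, loose, behind on the right. Origin at the centre of its underside. To be left alone.

How it is judged:
On the way, in this order (a step that is already met when the one before it is completed fails the run):
1. bottle and flask both stand upright on the tray floor, released and at rest (x of bottle_mid in the frame of tray between -0.135 and 0.135 m and y of bottle_mid in the frame of tray between -0.055 and 0.055 m and z of bottle_mid in the frame of tray between 0.064 and 0.075 m and angle between each of bottle_mid, flask_mid's own z axis and vertical below 0.08 rad and contact force between each of bottle, flask and the fingers below 0.2 N and linear speed of each of bottle, flask below 0.03 m/s and x of flask_mid in the frame of tray between -0.135 and 0.135 m and y of flask_mid in the frame of tray between -0.055 and 0.055 m and z of flask_mid in the frame of tray between 0.064 and 0.075 m), for 0.2 s.
2. the green button is pressed fully down (value of joint capture above 0.0061 m), for 0.05 s.
3. the green button has sprung back up (value of joint capture below 0.001 m), for 0.1 s.
At the end, for the whole second after the job is handed in: Bottle and flask both stand on the floor of the tray, wholly inside its walls, upright within about 5 degrees, released and at rest; the green button has been pressed to at least 6.1 of its 7 mm after both stood there, and both buttons are up again (within 1 mm) (all of step 1 and value of joint each of capture, delete below 0.001 m); the robot touches nothing.
It fails at once if the red button pressed more than half-way (value of joint delete above 0.0035 m).
It fails at once if the bottle or the flask tipped more than 45 degrees (angle between any of bottle_mid, flask_mid's own z axis and vertical above 0.785 rad).
It fails at once if the bottle or the flask let fall from more than about 20 mm ((contact force between bottle and anything else below 0.05 N and linear speed of bottle above 0.3 m/s and height (world z) of bottle_mid above 0.088 m) or (contact force between flask and anything else below 0.05 N and linear speed of flask above 0.3 m/s and height (world z) of flask_mid above 0.088 m)).
It fails at once if the microscope knocked with more than 30 N (contact force between microscope and the arm above 30 N or contact force between microscope and the fingers above 30 N or contact force between microscope and bottle above 30 N or contact force between microscope and flask above 30 N).
It fails at once if another loose thing shifted by more than 25 mm or tipped over (distance of any of cylinder, beaker, dropper, slide_box, dishes from where it was at the start of the episode above 0.025 m or angle between any of cylinder, beaker, dropper, slide_box, dishes's own z axis and vertical above 0.5 rad).
It also fails if it takes over 72 s, if anything falls off the work surface, if the arm or the gripper's body presses on something with over 40 N, if the wrist force passes 120 N, or if a joint passes its speed limit or range.

## Working session

There is one attempt and no reset: what is moved stays moved. The work goes in short steps, Python scripts to look and compute and a tool call to move; the robot and the scene stay as the last step left them, time stands still between calls to the robot, and variables do not carry over. Pictures are saved under pics/ and viewed, at most 10 in all, crops included, and the job is handed in when it is done.

Besides the shell and the picture viewer there is one more tool, called after "Call:" as name(argument=value, ...) on one line, values as JSON. servo_tool: Moves the arm, as the interface text tells. Its arguments: {"type":"object","properties":{"increments":{"type":"array"},"force":{"type":"number"}},"required":["increments"]}

```bash
mkdir -p pics; cat > h.py <<'E'
import numpy as np, cv2
from scipy.spatial.transform import Rotation as R
from plant import *
def cloud(name):
    p=camera_params(name); im,d=read_camera(name)
    v,u=np.mgrid[0:420,0:560]
    K=np.array([[p['fx'],0,p['cx']],[0,p['fy'],p['cy']],[0,0,1.]])
    uv=np.stack([u,v],-1).reshape(-1,1,2).astype(np.float64)
    n=cv2.undistortPoints(uv,K,np.array([p['k1'],0,0,0.])).reshape(420,560,2)
    c=np.dstack([n*d[...,None],d])
    Rm=R.from_rotvec(np.ravel(p['rvec'])).as_matrix()
    w=(c-np.ravel(p['tvec']))@Rm
    w[d==0]=np.nan
    return im,d,w
def save(im,f): cv2.imwrite('pics/'+f,im[...,::-1])
E
python3 - <<'E'
from h import *
s=read_state(); print({k:np.round(v,3) for k,v in s.items()})
ims=[]
for n in('side','top'):
    im,d,w=cloud(n); np.savez(n+'.npz',im=im,w=w); save(im,n+'0.png')
    p=camera_params(n); Rm=R.from_rotvec(np.ravel(p['rvec'])).as_matrix(); print(n,-Rm.T@np.ravel(p['tvec']),Rm[2])
E
```

```text
{'t': np.float64(0.0), 'q': array([ 1.042,  0.131,  1.489, -0.   ,  1.523, -0.085]), 'dq': array([ 0.   , -0.001,  0.001,  0.002,  0.002,  0.001]), 'joint_torque': array([ 2.0000e-03, -5.5983e+01, -4.9178e+01,  7.7000e-02,  3.5000e-02,
       -0.0000e+00]), 'tool_pos': array([0.257, 0.542, 0.404]), 'orientation': array([-6.910e-01, -3.064e+00,  3.000e-03]), 'force': array([ 0.016, -0.602,  1.316]), 'wrist_torque': array([ 0.03 , -0.051, -0.044]), 'gripper_force': np.float64(0.0), 'opening': np.float64(0.093)}
side [0.35344283 0.63109251 0.92753071] [ 0.2483407  -0.57596538 -0.77883938]
top [0.5260908  0.00826582 1.15289435] [ 0.0674486  -0.00921145 -0.99768023]
```

View pics/top0.png

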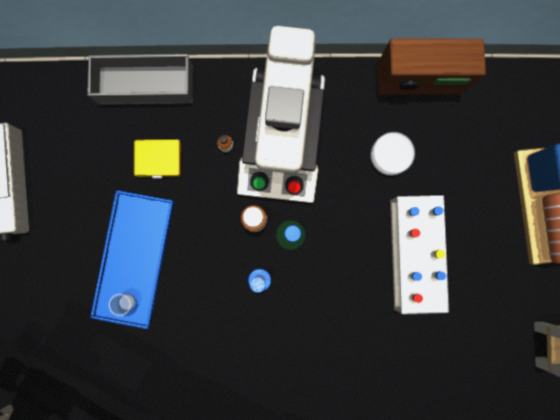

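View pics/side0.png

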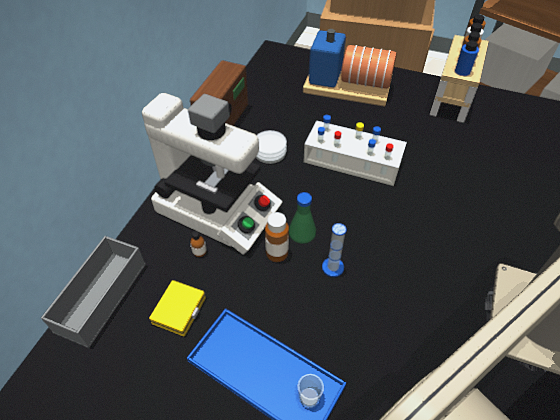

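The top view shows the green button at (260,182), red at (295,185), bottle cap at (253,217), flask stopper at (292,234), cylinder at (259,281), and tray at about (132,260) with the beaker at its near end (122,303). The side view agrees.

```bash
python3 - <<'E'
from h import *
D={n:np.load(n+'.npz') for n in('side','top')}
def seg(n,box,f):
    im=D[n]['im'].astype(int);w=D[n]['w'];u0,v0,u1,v1=box
    m=np.zeros(im.shape[:2],bool);m[v0:v1,u0:u1]=1
    r,g,b=im[...,0],im[...,1],im[...,2]
    m&=f(r,g,b,w)&np.isfinite(w[...,2]); return w[m]
def mec(P):
    c,r=cv2.minEnclosingCircle(P[:,:2].astype(np.float32)); return np.round([*c,r,np.median(P[:,2]),len(P)],4)
pr=lambda k,P:print(k,mec(P) if len(P) else None,np.round(np.median(P,0),4))
top=lambda a,b:(lambda r,g,bb,w:(w[...,2]>a)&(w[...,2]<b))
pr('cap',seg('top',(230,195,272,240),top(.12,.14)))
pr('stopper',seg('top',(272,215,315,255),top(.12,.14)))
pr('cyl',seg('top',(240,260,285,300),top(.14,.16)))
pr('cylfoot',seg('top',(240,260,285,300),top(.003,.03)))
pr('beaker',seg('top',(100,285,140,322),top(.045,.07)))
pr('dropper',seg('top',(212,130,238,158),top(.06,.08)))
green=lambda r,g,b,w:(g>1.5*r)&(g>1.3*b)&(g>50)
red=lambda r,g,b,w:(r>2*g)&(r>2*b)&(r>80)
pr('green top',seg('top',(243,165,275,198),green)); pr('red top',seg('top',(280,170,312,200),red))
pr('green side',seg('side',(230,205,262,240),green)); pr('red side',seg('side',(250,188,280,213),red))
blue=lambda r,g,b,w:(b>120)&(b>2*r)&(w[...,2]<.03)
P=seg('top',(80,180,185,335),blue); 
Q=P[P[:,2]>.014]; print('tray rect',cv2.minAreaRect(P[:,:2].astype(np.float32)),cv2.minAreaRect(Q[:,:2].astype(np.float32)) if len(Q)>5 else 0,np.percentile(P[:,2],[5,50,95]))
# keypad white slab
W=seg('top',(230,155,325,210),lambda r,g,b,w:(r>150)&(g>150)&(b>150)&(w[...,2]<.08)&(w[...,2]>.02))
print('keypad',cv2.minAreaRect(W[:,:2].astype(np.float32)))
A=np.c_[W[:,:2],np.ones(len(W))];c=np.linalg.lstsq(A,W[:,2],rcond=None)[0];print('plane grad',c,np.degrees(np.arctan(np.hypot(*c[:2]))),np.degrees(np.arctan2(c[1],c[0])))
pr('head',seg('top',(255,85,310,170),top(.26,.36)))
# side cap / stopper
pr('cap s',seg('side',(262,205,292,240),top(.12,.14))); pr('stop s',seg('side',(295,188,315,212),top(.12,.14)))
E
```

```text
cap [5.917e-01 4.860e-02 1.990e-02 1.306e-01 2.990e+02] [0.5909 0.0481 0.1306]
stopper [ 5.569e-01 -3.100e-02  1.620e-02  1.303e-01  2.020e+02] [ 0.5572 -0.0305  0.1303]
cyl [4.564e-01 3.980e-02 1.460e-02 1.507e-01 1.710e+02] [0.4571 0.0404 0.1507]
cylfoot [4.537e-01 3.200e-02 6.260e-02 5.500e-03 3.740e+02] [0.4633 0.0315 0.0055]
beaker [4.119e-01 3.377e-01 2.450e-02 6.240e-02 2.110e+02] [0.4103 0.345  0.0624]
dropper [7.638e-01 1.150e-01 9.500e-03 7.480e-02 5.600e+01] [0.7632 0.1134 0.0748]
green top [6.69e-01 3.81e-02 1.45e-02 7.16e-02 1.41e+02] [0.6676 0.0387 0.0716]
red top [ 6.592e-01 -3.840e-02  1.420e-02  7.140e-02  1.370e+02] [ 0.6582 -0.0383  0.0714]
green side [6.688e-01 3.300e-02 1.730e-02 7.070e-02 1.090e+02] [0.6671 0.0384 0.0707]
red side [ 6.62e-01 -4.29e-02  1.81e-02  7.06e-02  1.01e+02] [ 0.6577 -0.0371  0.0706]
tray rect ((0.5067587494850159, 0.3289003372192383), (0.1392308622598648, 0.2971964478492737), 79.18138885498047) ((0.5074025392532349, 0.32542115449905396), (0.1317441463470459, 0.29055553674697876), 78.81755828857422) [0.0022062  0.00628836 0.0208791 ]
keypad ((0.673942506313324, -0.0014272630214691162), (0.16936619579792023, 0.07109556347131729), 83.14073944091797)
plane grad [ 0.51946603 -0.06185957 -0.29683683] 27.615697775896606 -6.790973175168287
head [ 7.451e-01 -1.390e-02  8.520e-02  2.763e-01  3.984e+03] [ 0.7332 -0.0098  0.2763]
cap s [5.912e-01 4.870e-02 2.080e-02 1.296e-01 2.510e+02] [0.5903 0.0513 0.1296]
stop s [ 5.550e-01 -3.110e-02  1.770e-02  1.295e-01  1.580e+02] [ 0.5557 -0.0282  0.1295]
```

```bash
cat >> h.py <<'E'
def Rot(yaw_deg,tz=(0,0,-1)):
    z=np.array(tz,float);z/=np.linalg.norm(z)
    y=np.array([np.cos(np.radians(yaw_deg)),np.sin(np.radians(yaw_deg)),0]); y-=z*(y@z); y/=np.linalg.norm(y)
    return np.c_[np.cross(y,z),y,z]
def plan(p,Rt,s=None,ahead=.167):
    """p: world point where the tool point `ahead` of the TCP shall be -> slide mm, dr"""
    s=s or read_state(); R0=R.from_rotvec(s['orientation']).as_matrix()
    t=np.array(p)-ahead*Rt[:,2]
    print('slide',np.round(1e3*R0.T@(t-s['tool_pos']),1),'dr',np.round(R.from_matrix(R0.T@Rt).as_rotvec(),4),'tcp',np.round(t,3))
E
python3 - <<'E'
from h import *
plan([.591,.049,.237],Rot(95))
p=camera_params('wrist');s=read_state();R0=R.from_rotvec(s['orientation']).as_matrix();Rm=R.from_rotvec(np.ravel(p['rvec'])).as_matrix()
c=-Rm.T@np.ravel(p['tvec']);print('cam in tool',R0.T@(c-s['tool_pos']),R0.T@Rm[2])
E
```

```text
slide [-5.128e+02 -3.018e+02  2.000e-01] dr [-0.0016 -0.0006 -0.5311] tcp [0.591 0.049 0.404]
cam in tool [ 0.07284852 -0.00074682  0.02090919] [-2.62388898e-01  7.69155502e-04  9.64961903e-01]
```

Call:
servo_tool(increments=[{"slide": [-40, -24, 0], "dr": [0, 0, -0.05], "jaw": 0}, {"slide": [-80, -47, 0], "dr": [0, 0, -0.1], "jaw": 0}, {"slide": [-120, -71, 0], "dr": [0, 0, -0.14], "jaw": 0}, {"slide": [-160, -94, 0], "dr": [0, 0, -0.18], "jaw": 0}, {"slide": [-200, -118, 0], "dr": [0, 0, -0.22], "jaw": 0}, {"slide": [-240, -141, 0], "dr": [0, 0, -0.26], "jaw": 0}, {"slide": [-280, -165, 0], "dr": [0, 0, -0.3], "jaw": 0}, {"slide": [-320, -188, 0], "dr": [0, 0, -0.34], "jaw": 0}, {"slide": [-360, -212, 0], "dr": [0, 0, -0.38], "jaw": 0}, {"slide": [-400, -235, 0], "dr": [0, 0, -0.42], "jaw": 0}, {"slide": [-440, -259, 0], "dr": [0, 0, -0.46], "jaw": 0}, {"slide": [-475, -280, 0], "dr": [0, 0, -0.5], "jaw": 0}, {"slide": [-500, -294, 0], "dr": [0, 0, -0.531], "jaw": 0}, {"slide": [-513, -302, 0], "dr": [0, 0, -0.531], "jaw": 0}, {"slide": [-513, -302, 0], "dr": [0, 0, -0.531], "jaw": 0}, {"slide": [-513, -302, 0], "dr": [0, 0, -0.531], "jaw": 0}, {"slide": [-513, -302, 0], "dr": [0, 0, -0.531], "jaw": 0}])

```text
t: 1.8
tool_pos: [0.5906, 0.0503, 0.4047]
orientation: [0.139, -3.138, -0.001]
force: [-0.8, 0.7, 0.2]
opening: 0.0929
gripper_force: 0.0
```

```bash
python3 - <<'E'
from h import *
s=read_state();print(s['tool_pos'],s['t'],s['q'])
im,d,w=cloud('wrist'); save(im,'w1.png')
for c,r in(((.591,.049),.05),((.557,-.031),.04)):
    m=(w[...,2]>.12)&(w[...,2]<.14)&(np.hypot(w[...,0]-c[0],w[...,1]-c[1])<r)
    P=w[m];print(cv2.minEnclosingCircle(P[:,:2].astype(np.float32)) if len(P) else None,len(P),np.median(P,0))
plan([.591,.049,.078],Rot(95))
E
```

```text
[0.59064742 0.05030245 0.40470805] 1.8 [-1.65760340e-03  1.11182509e-01  1.50902166e+00  4.26126705e-04
  1.52176546e+00 -1.66077106e+00]
((0.5898216962814331, 0.04718733951449394), 0.019994348287582397) 2113 [0.58858038 0.04699476 0.12899517]
((0.5555282235145569, -0.03269347548484802), 0.016747962683439255) 1612 [ 0.55493948 -0.03185665  0.12900128]
slide [ -0.2  -1.4 159.9] dr [0.0003 0.     0.0014] tcp [0.591 0.049 0.245]
```

View pics/w1.png

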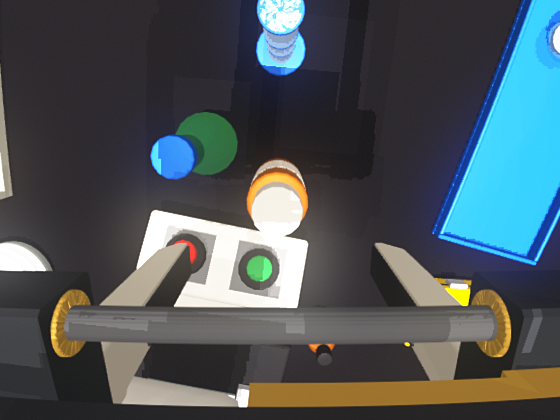

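The wrist view shows the bottle cap at (277,208) centred between the fingers, the flask at (185,150) well aside. I'll descend.

Call:
servo_tool(increments=[{"slide": [0, -2, 30], "dr": [0, 0, 0], "jaw": 0}, {"slide": [0, -2, 60], "dr": [0, 0, 0], "jaw": 0}, {"slide": [0, -2, 90], "dr": [0, 0, 0], "jaw": 0}, {"slide": [0, -2, 115], "dr": [0, 0, 0], "jaw": 0}, {"slide": [0, -2, 138], "dr": [0, 0, 0], "jaw": 0}, {"slide": [0, -2, 152], "dr": [0, 0, 0], "jaw": 0}, {"slide": [0, -2, 160], "dr": [0, 0, 0], "jaw": 0}, {"slide": [0, -2, 160], "dr": [0, 0, 0], "jaw": 0}, {"slide": [0, -2, 160], "dr": [0, 0, 0], "jaw": 0.4}, {"slide": [0, -2, 160], "dr": [0, 0, 0], "jaw": 0.6}, {"slide": [0, -2, 160], "dr": [0, 0, 0], "jaw": 0.7}, {"slide": [0, -2, 160], "dr": [0, 0, 0], "jaw": 0.7}, {"slide": [0, -2, 160], "dr": [0, 0, 0], "jaw": 0.7}, {"slide": [0, -2, 160], "dr": [0, 0, 0], "jaw": 0.7}, {"slide": [0, -2, 160], "dr": [0, 0, 0], "jaw": 0.7}], force=25)

```text
t: 3.35
tool_pos: [0.5915, 0.0469, 0.2449]
orientation: [-0.137, 3.138, 0.0]
force: [0.2, 0.1, 0.8]
opening: 0.0516
gripper_force: 25.0
```

Call:
servo_tool(increments=[{"slide": [0, 0, -10], "dr": [0, 0, 0], "jaw": 0.7}, {"slide": [0, 0, -25], "dr": [0, 0, 0], "jaw": 0.7}, {"slide": [0, 0, -45], "dr": [0, 0, 0], "jaw": 0.7}, {"slide": [0, 0, -65], "dr": [0, 0, 0], "jaw": 0.7}, {"slide": [0, 0, -85], "dr": [0, 0, 0], "jaw": 0.7}, {"slide": [0, 0, -95], "dr": [0, 0, 0], "jaw": 0.7}, {"slide": [0, 0, -100], "dr": [0, 0, 0], "jaw": 0.7}, {"slide": [0, 0, -100], "dr": [0, 0, 0], "jaw": 0.7}])

```text
t: 4.15
tool_pos: [0.5915, 0.0469, 0.3455]
orientation: [-0.137, 3.137, -0.0]
force: [0.2, -1.1, -0.9]
opening: 0.0517
gripper_force: 25.0
```

```bash
python3 - <<'E'
from h import *
s=read_state();print(s['tool_pos'],s['opening'])
plan([.507,.326,.178],Rot(79))
E
```

```text
[0.5915477  0.04686518 0.34547891] 0.05168587461350146
slide [ 59.9 285.4   0.4] dr [0.     0.0011 0.2792] tcp [0.507 0.326 0.345]
```

Call:
servo_tool(increments=[{"slide": [2, 9, 0], "dr": [0, 0, 0.01], "jaw": 0.7}, {"slide": [6, 27, 0], "dr": [0, 0, 0.03], "jaw": 0.7}, {"slide": [11, 52, 0], "dr": [0, 0, 0.05], "jaw": 0.7}, {"slide": [17, 80, 0], "dr": [0, 0, 0.08], "jaw": 0.7}, {"slide": [23, 110, 0], "dr": [0, 0, 0.11], "jaw": 0.7}, {"slide": [29, 140, 0], "dr": [0, 0, 0.14], "jaw": 0.7}, {"slide": [36, 170, 0], "dr": [0, 0, 0.17], "jaw": 0.7}, {"slide": [42, 200, 0], "dr": [0, 0, 0.2], "jaw": 0.7}, {"slide": [48, 228, 0], "dr": [0, 0, 0.23], "jaw": 0.7}, {"slide": [53, 252, 0], "dr": [0, 0, 0.25], "jaw": 0.7}, {"slide": [57, 270, 0], "dr": [0, 0, 0.27], "jaw": 0.7}, {"slide": [59, 280, 0], "dr": [0, 0, 0.279], "jaw": 0.7}, {"slide": [60, 285, 0], "dr": [0, 0, 0.279], "jaw": 0.7}, {"slide": [60, 285, 0], "dr": [0, 0, 0.279], "jaw": 0.7}, {"slide": [60, 285, 0], "dr": [0, 0, 0.279], "jaw": 0.7}])

```text
t: 5.65
tool_pos: [0.507, 0.325, 0.3445]
orientation: [-0.301, -3.127, 0.001]
force: [0.3, -0.2, -2.4]
opening: 0.0514
gripper_force: 25.0
```

```bash
python3 - <<'E'
from h import *
s=read_state();print(s['tool_pos'],s['opening'])
im,d,w=cloud('wrist'); save(im,'w2.png')
r,g,b=[im[...,i].astype(int) for i in range(3)]
m=(b>120)&(b>2*r)&(w[...,2]<.03)&(w[...,2]>-.01);P=w[m].astype(np.float32)
Q=P[P[:,2]>.015];print(len(P),cv2.minAreaRect(P[:,:2]),cv2.minAreaRect(Q[:,:2]))
plan([.507,.326,.084],Rot(79))
E
```

```text
[0.5070183  0.32498432 0.34445097] 0.05135856942483872Traceback (most recent call last):
  File "<stdin>", line 6, in <module>
cv2.error: OpenCV(4.12.0) /io/opencv/modules/imgproc/src/convhull.cpp:143: error: (-215:Assertion failed) total >= 0 && (depth == CV_32F || depth == CV_32S) in function 'convexHull'
```

View pics/w2.png

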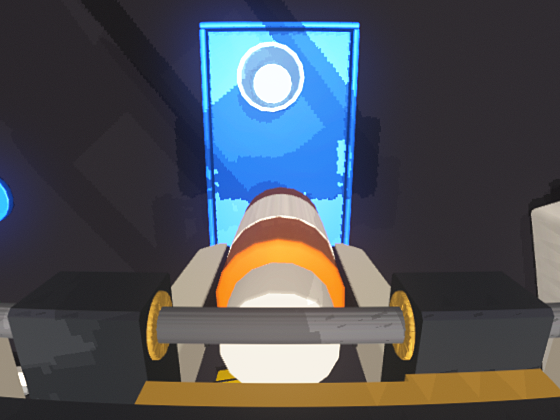

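The tray is aligned and centred in view (edges at u≈203 and 358), with the beaker at (270,75) clear of the bottle. I'll lower it.

Call:
servo_tool(increments=[{"slide": [0, 1, 10], "dr": [0, 0, 0], "jaw": 0.7}, {"slide": [0, 1, 25], "dr": [0, 0, 0], "jaw": 0.7}, {"slide": [0, 1, 42], "dr": [0, 0, 0], "jaw": 0.7}, {"slide": [0, 1, 60], "dr": [0, 0, 0], "jaw": 0.7}, {"slide": [0, 1, 74], "dr": [0, 0, 0], "jaw": 0.7}, {"slide": [0, 1, 83], "dr": [0, 0, 0], "jaw": 0.7}, {"slide": [0, 1, 89], "dr": [0, 0, 0], "jaw": 0.7}, {"slide": [0, 1, 92], "dr": [0, 0, 0], "jaw": 0.7}, {"slide": [0, 1, 94], "dr": [0, 0, 0], "jaw": 0.7}, {"slide": [0, 1, 94], "dr": [0, 0, 0], "jaw": 0.7}, {"slide": [0, 1, 94], "dr": [0, 0, 0], "jaw": 0.7}])

```text
t: 6.8
tool_pos: [0.5073, 0.3267, 0.2515]
orientation: [0.301, 3.126, 0.001]
force: [0.3, -0.8, -1.3]
opening: 0.0517
gripper_force: 25.0
```

Call:
servo_tool(increments=[{"slide": [0, 0, 1], "dr": [0, 0, 0], "jaw": 0.7}, {"slide": [0, 0, 1.5], "dr": [0, 0, 0], "jaw": 0.7}, {"slide": [0, 0, 1.5], "dr": [0, 0, 0], "jaw": 0.4}, {"slide": [0, 0, 1.5], "dr": [0, 0, 0], "jaw": 0.3}, {"slide": [0, 0, 1.5], "dr": [0, 0, 0], "jaw": 0.15}, {"slide": [0, 0, 1.5], "dr": [0, 0, 0], "jaw": 0.15}, {"slide": [0, 0, 1.5], "dr": [0, 0, 0], "jaw": 0.15}, {"slide": [0, 0, -10], "dr": [0, 0, 0], "jaw": 0.15}, {"slide": [0, 0, -40], "dr": [0, 0, 0], "jaw": 0.15}, {"slide": [0, 0, -80], "dr": [0, 0, 0], "jaw": 0.15}, {"slide": [0, 0, -120], "dr": [0, 0, 0], "jaw": 0.15}, {"slide": [0, 0, -150], "dr": [0, 0, 0], "jaw": 0.15}, {"slide": [0, 0, -155], "dr": [0, 0, 0], "jaw": 0.15}, {"slide": [0, 0, -155], "dr": [0, 0, 0], "jaw": 0.15}])

```text
t: 8.2
tool_pos: [0.5073, 0.3267, 0.4078]
orientation: [0.301, 3.124, 0.003]
force: [0.1, 0.7, -0.2]
opening: 0.0792
gripper_force: 0.0
```

```bash
python3 - <<'E'
from h import *
s=read_state();print(s['tool_pos'],s['opening'])
im,d,w=cloud('wrist')
m=(w[...,2]>.127)&(w[...,2]<.145)&(np.hypot(w[...,0]-.507,w[...,1]-.326)<.05)
P=w[m];print(cv2.minEnclosingCircle(P[:,:2].astype(np.float32)),len(P),np.median(P,0))
plan([.556,-.031,.237],Rot(95))
E
```

```text
[0.50726771 0.32669775 0.40781148] 0.07918903125619166
((0.5059199333190918, 0.3272585868835449), 0.020063813775777817) 2115 [0.50476414 0.32729489 0.13395869]
slide [-116.3 -341.6    1.6] dr [ 1.00e-04  2.00e-04 -2.79e-01] tcp [ 0.556 -0.031  0.404]
```

Call:
servo_tool(increments=[{"slide": [-6, -17, 0], "dr": [0, 0, -0.01], "jaw": 0.15}, {"slide": [-18, -52, 0], "dr": [0, 0, -0.04], "jaw": 0.15}, {"slide": [-31, -90, 0], "dr": [0, 0, -0.07], "jaw": 0.15}, {"slide": [-44, -130, 0], "dr": [0, 0, -0.1], "jaw": 0.15}, {"slide": [-58, -170, 0], "dr": [0, 0, -0.13], "jaw": 0.15}, {"slide": [-72, -210, 0], "dr": [0, 0, -0.17], "jaw": 0.15}, {"slide": [-85, -250, 0], "dr": [0, 0, -0.2], "jaw": 0.15}, {"slide": [-98, -288, 0], "dr": [0, 0, -0.24], "jaw": 0.15}, {"slide": [-108, -318, 0], "dr": [0, 0, -0.265], "jaw": 0.15}, {"slide": [-114, -335, 0], "dr": [0, 0, -0.279], "jaw": 0.15}, {"slide": [-116, -341, 0], "dr": [0, 0, -0.279], "jaw": 0.15}, {"slide": [-116, -341, 0], "dr": [0, 0, -0.279], "jaw": 0.15}, {"slide": [-116, -341, 0], "dr": [0, 0, -0.279], "jaw": 0.15}, {"slide": [-116, -341, 0], "dr": [0, 0, -0.279], "jaw": 0.15}])

```text
t: 9.65
tool_pos: [0.5558, -0.0291, 0.4053]
orientation: [0.139, -3.138, -0.001]
force: [0.6, -0.1, 0.8]
opening: 0.079
gripper_force: 0.0
```

```bash
python3 - <<'E'
from h import *
s=read_state();print(s['tool_pos'],s['opening'])
im,d,w=cloud('wrist')
m=(w[...,2]>.12)&(w[...,2]<.14)&(np.hypot(w[...,0]-.556,w[...,1]+.031)<.04)
P=w[m];print(cv2.minEnclosingCircle(P[:,:2].astype(np.float32)),len(P),np.median(P,0))
plan([.5565,-.0315,.101],Rot(95))
E
```

```text
[ 0.55575297 -0.02914902  0.40532583] 0.07903855932273979
((0.555091381072998, -0.03288359194993973), 0.016567492857575417) 1430 [ 0.55392623 -0.03300841  0.12897215]
slide [ -0.5  -2.4 137.5] dr [ 0.0003 -0.0003  0.0012] tcp [ 0.556 -0.032  0.268]
```

Call:
servo_tool(increments=[{"slide": [0, -2, 30], "dr": [0, 0, 0], "jaw": 0.15}, {"slide": [0, -2, 60], "dr": [0, 0, 0], "jaw": 0.15}, {"slide": [0, -2, 90], "dr": [0, 0, 0], "jaw": 0.15}, {"slide": [0, -2, 115], "dr": [0, 0, 0], "jaw": 0.15}, {"slide": [0, -2, 130], "dr": [0, 0, 0], "jaw": 0.15}, {"slide": [0, -2, 137], "dr": [0, 0, 0], "jaw": 0.15}, {"slide": [0, -2, 137], "dr": [0, 0, 0], "jaw": 0.3}, {"slide": [0, -2, 137], "dr": [0, 0, 0], "jaw": 0.5}, {"slide": [0, -2, 137], "dr": [0, 0, 0], "jaw": 0.6}, {"slide": [0, -2, 137], "dr": [0, 0, 0], "jaw": 0.7}, {"slide": [0, -2, 137], "dr": [0, 0, 0], "jaw": 0.8}, {"slide": [0, -2, 137], "dr": [0, 0, 0], "jaw": 0.9}, {"slide": [0, -2, 137], "dr": [0, 0, 0], "jaw": 0.9}, {"slide": [0, -2, 137], "dr": [0, 0, 0], "jaw": 0.9}, {"slide": [0, -2, 137], "dr": [0, 0, 0], "jaw": 0.9}], force=25)

```text
t: 11.2
tool_pos: [0.5562, -0.0324, 0.269]
orientation: [-0.137, 3.138, -0.0]
force: [-0.6, 0.5, 2.3]
opening: 0.0322
gripper_force: 25.0
```

Call:
servo_tool(increments=[{"slide": [0, 0, -5], "dr": [0, 0, 0], "jaw": 0.9}, {"slide": [0, 0, -15], "dr": [0, 0, 0], "jaw": 0.9}, {"slide": [0, 0, -20], "dr": [0, 0, 0], "jaw": 0.9}, {"slide": [0, 0, -20], "dr": [0, 0, 0], "jaw": 0.9}, {"slide": [0, 0, -20], "dr": [0, 0, 0], "jaw": 0.9}])

```text
t: 11.7
tool_pos: [0.5561, -0.0323, 0.289]
orientation: [-0.137, 3.138, -0.0]
force: [-0.0, -0.7, -1.1]
opening: 0.0324
gripper_force: 25.0
```

```bash
python3 - <<'E'
from h import *
s=read_state();print(s['tool_pos'],s['opening'],s['force'])
im,d,w=cloud('side')
save(cv2.resize(im[150:290,220:400],None,fx=3,fy=3),'s2.png')
m=(w[...,2]>.14)&(w[...,2]<.16)&(np.hypot(w[...,0]-.556,w[...,1]+.031)<.03);print(m.sum())
E
```

```text
[ 0.55611978 -0.03225109  0.28901305] 0.03238982534874874 [-0.02613867 -0.66985207 -1.05582114]
0
```

View pics/s2.png

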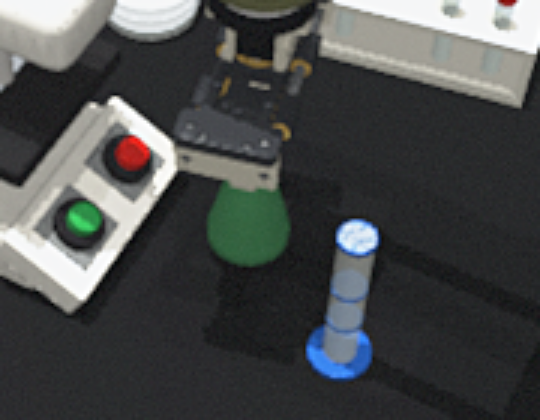

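The flask hangs upright at (248,220), clear of the keypad and the cylinder.

Call:
servo_tool(increments=[{"slide": [0, 0, -10], "dr": [0, 0, 0], "jaw": 0.9}, {"slide": [0, 0, -25], "dr": [0, 0, 0], "jaw": 0.9}, {"slide": [0, 0, -45], "dr": [0, 0, 0], "jaw": 0.9}, {"slide": [0, 0, -63], "dr": [0, 0, 0], "jaw": 0.9}, {"slide": [0, 0, -75], "dr": [0, 0, 0], "jaw": 0.9}, {"slide": [0, 0, -80], "dr": [0, 0, 0], "jaw": 0.9}, {"slide": [0, 0, -80], "dr": [0, 0, 0], "jaw": 0.9}])

```text
t: 12.45
tool_pos: [0.5563, -0.0323, 0.3698]
orientation: [-0.137, 3.137, -0.001]
force: [-0.5, -1.4, -2.0]
opening: 0.0321
gripper_force: 25.0
```

```bash
python3 - <<'E'
from h import *
s=read_state();print(s['tool_pos'],s['opening'])
plan([.59,.310,.202],Rot(79))
E
```

```text
[ 0.55628754 -0.03232711  0.36984023] 0.03212584666626756
slide [-63.4 338.1   0.8] dr [-2.000e-04  1.700e-03  2.792e-01] tcp [0.59  0.31  0.369]
```

Call:
servo_tool(increments=[{"slide": [-2, 9, 0], "dr": [0, 0, 0.01], "jaw": 0.9}, {"slide": [-5, 27, 0], "dr": [0, 0, 0.03], "jaw": 0.9}, {"slide": [-10, 52, 0], "dr": [0, 0, 0.05], "jaw": 0.9}, {"slide": [-15, 80, 0], "dr": [0, 0, 0.07], "jaw": 0.9}, {"slide": [-21, 110, 0], "dr": [0, 0, 0.09], "jaw": 0.9}, {"slide": [-26, 140, 0], "dr": [0, 0, 0.12], "jaw": 0.9}, {"slide": [-32, 170, 0], "dr": [0, 0, 0.14], "jaw": 0.9}, {"slide": [-38, 200, 0], "dr": [0, 0, 0.17], "jaw": 0.9}, {"slide": [-43, 230, 0], "dr": [0, 0, 0.19], "jaw": 0.9}, {"slide": [-49, 260, 0], "dr": [0, 0, 0.22], "jaw": 0.9}, {"slide": [-54, 288, 0], "dr": [0, 0, 0.24], "jaw": 0.9}, {"slide": [-58, 311, 0], "dr": [0, 0, 0.26], "jaw": 0.9}, {"slide": [-61, 327, 0], "dr": [0, 0, 0.275], "jaw": 0.9}, {"slide": [-63, 335, 0], "dr": [0, 0, 0.279], "jaw": 0.9}, {"slide": [-63, 339, 0], "dr": [0, 0, 0.279], "jaw": 0.9}, {"slide": [-63, 339, 0], "dr": [0, 0, 0.279], "jaw": 0.9}, {"slide": [-63, 339, 0], "dr": [0, 0, 0.279], "jaw": 0.9}])

```text
t: 14.15
tool_pos: [0.5893, 0.3103, 0.3685]
orientation: [-0.301, -3.127, 0.001]
force: [-0.2, -0.4, -1.1]
opening: 0.0324
gripper_force: 25.0
```

Call:
servo_tool(increments=[{"slide": [0, 0, 10], "dr": [0, 0, 0], "jaw": 0.9}, {"slide": [0, 0, 25], "dr": [0, 0, 0], "jaw": 0.9}, {"slide": [0, 0, 40], "dr": [0, 0, 0], "jaw": 0.9}, {"slide": [0, 0, 50], "dr": [0, 0, 0], "jaw": 0.9}, {"slide": [0, 0, 50], "dr": [0, 0, 0], "jaw": 0.9}])

```text
t: 14.65
tool_pos: [0.5884, 0.3104, 0.3152]
orientation: [-0.301, -3.123, 0.004]
force: [-0.1, -0.4, -0.8]
opening: 0.0325
gripper_force: 25.0
```

```bash
python3 - <<'E'
from h import *
s=read_state();print(s['tool_pos'],s['opening'],s['force'])
im,d,w=cloud('side')
save(cv2.resize(im[250:420,150:400],None,fx=3,fy=3),'s3.png')
plan([.59,.310,.108],Rot(79))
E
```

```text
[0.58839511 0.31039601 0.31517061] 0.03246383793492957 [-0.08679819 -0.4005348  -0.80923001]
slide [-1.4 -0.3 41.8] dr [-0.0018 -0.0026  0.0001] tcp [0.59  0.31  0.275]
```

View pics/s3.png

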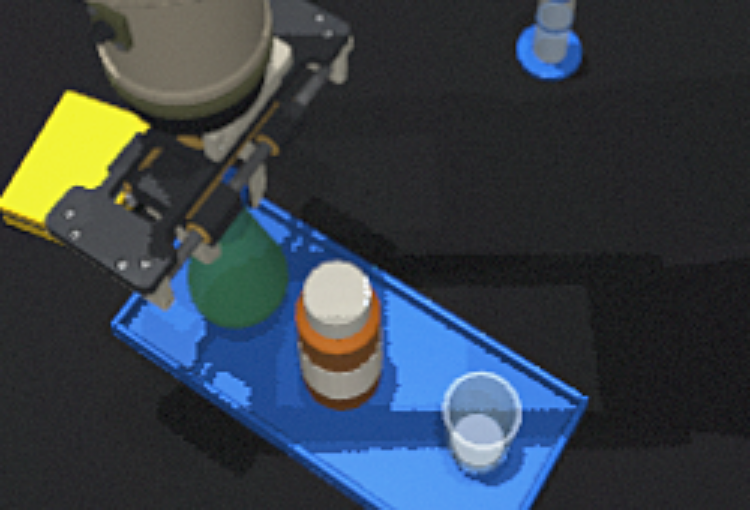

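The bottle stands at (340,335) and the beaker at (480,425); the flask hangs upright at (240,270), inside the tray's far end. I'll lower it.

Call:
servo_tool(increments=[{"slide": [-1, 0, 10], "dr": [0, 0, 0], "jaw": 0.9}, {"slide": [-1, 0, 20], "dr": [0, 0, 0], "jaw": 0.9}, {"slide": [-1, 0, 29], "dr": [0, 0, 0], "jaw": 0.9}, {"slide": [-1, 0, 34], "dr": [0, 0, 0], "jaw": 0.9}, {"slide": [-1, 0, 37], "dr": [0, 0, 0], "jaw": 0.9}, {"slide": [-1, 0, 39], "dr": [0, 0, 0], "jaw": 0.9}, {"slide": [-1, 0, 39], "dr": [0, 0, 0], "jaw": 0.9}, {"slide": [-1, 0, 39], "dr": [0, 0, 0], "jaw": 0.9}])

```text
t: 15.5
tool_pos: [0.5904, 0.3108, 0.2802]
orientation: [0.301, 3.127, 0.001]
force: [0.2, 0.9, -1.7]
opening: 0.0324
gripper_force: 25.0
```

Call:
servo_tool(increments=[{"slide": [0, 0, 3], "dr": [0, 0, 0], "jaw": 0.9}, {"slide": [0, 0, 5], "dr": [0, 0, 0], "jaw": 0.9}, {"slide": [0, 0, 6], "dr": [0, 0, 0], "jaw": 0.9}, {"slide": [0, 0, 6], "dr": [0, 0, 0], "jaw": 0.9}, {"slide": [0, 0, 6], "dr": [0, 0, 0], "jaw": 0.6}, {"slide": [0, 0, 6], "dr": [0, 0, 0], "jaw": 0.4}, {"slide": [0, 0, 6], "dr": [0, 0, 0], "jaw": 0.25}, {"slide": [0, 0, 6], "dr": [0, 0, 0], "jaw": 0.25}, {"slide": [0, 0, 6], "dr": [0, 0, 0], "jaw": 0.25}, {"slide": [0, 0, 6], "dr": [0, 0, 0], "jaw": 0.25}, {"slide": [0, 0, -5], "dr": [0, 0, 0], "jaw": 0.25}, {"slide": [0, 0, -30], "dr": [0, 0, 0], "jaw": 0.25}, {"slide": [0, 0, -65], "dr": [0, 0, 0], "jaw": 0.25}, {"slide": [0, 0, -95], "dr": [0, 0, 0], "jaw": 0.25}, {"slide": [0, 0, -115], "dr": [0, 0, 0], "jaw": 0.25}, {"slide": [0, 0, -125], "dr": [0, 0, 0], "jaw": 0.25}, {"slide": [0, 0, -125], "dr": [0, 0, 0], "jaw": 0.25}, {"slide": [0, 0, -125], "dr": [0, 0, 0], "jaw": 0.25}])

```text
t: 17.3
tool_pos: [0.5901, 0.3106, 0.4038]
orientation: [-0.301, -3.126, 0.001]
force: [0.2, -0.1, 0.1]
opening: 0.0695
gripper_force: 0.0
```

```bash
python3 - <<'E'
from h import *
s=read_state();print(s['tool_pos'],s['opening'])
im,d,w=cloud('wrist')
for c in((.59,.31),(.506,.327)):
    m=(w[...,2]>.127)&(w[...,2]<.145)&(np.hypot(w[...,0]-c[0],w[...,1]-c[1])<.035)
    P=w[m];print(cv2.minEnclosingCircle(P[:,:2].astype(np.float32)),len(P),np.median(P,0)) if len(P) else print(0)
n=np.array([-.4661,.0554,.8829]); g=np.array([.668,.0385,.0712])
# retract y first: hover 120 mm off the button
plan(g+.12*n,Rot(83.2,-n),ahead=.186)
E
```

```text
[0.59011009 0.3106467  0.40375122] 0.06951127480774613
((0.589107871055603, 0.3102586269378662), 0.016475586220622063) 1482 [0.58796452 0.31053215 0.13399816]
((0.5063092112541199, 0.32689031958580017), 0.020050089806318283) 2692 [0.5061739  0.32695775 0.13407614]
slide [  14.7 -262.7   62. ] dr [-0.0194 -0.4905 -0.0714] tcp [0.525 0.055 0.341]
```

Call:
servo_tool(increments=[{"slide": [1, -15, 0], "dr": [0, 0, 0], "jaw": 0.5}, {"slide": [2, -45, 0], "dr": [-0.001, -0.04, -0.006], "jaw": 1}, {"slide": [4, -80, 5], "dr": [-0.003, -0.09, -0.013], "jaw": 1}, {"slide": [6, -115, 12], "dr": [-0.006, -0.15, -0.022], "jaw": 1}, {"slide": [9, -150, 22], "dr": [-0.009, -0.22, -0.032], "jaw": 1}, {"slide": [11, -185, 33], "dr": [-0.012, -0.3, -0.044], "jaw": 1}, {"slide": [13, -215, 45], "dr": [-0.015, -0.38, -0.055], "jaw": 1}, {"slide": [14, -240, 55], "dr": [-0.018, -0.45, -0.066], "jaw": 1}, {"slide": [15, -256, 60], "dr": [-0.019, -0.49, -0.071], "jaw": 1}, {"slide": [15, -263, 62], "dr": [-0.019, -0.49, -0.071], "jaw": 1}, {"slide": [15, -263, 62], "dr": [-0.019, -0.49, -0.071], "jaw": 1}, {"slide": [15, -263, 62], "dr": [-0.019, -0.49, -0.071], "jaw": 1}, {"slide": [15, -263, 62], "dr": [-0.019, -0.49, -0.071], "jaw": 1}])

```text
t: 18.65
tool_pos: [0.5259, 0.0561, 0.3432]
orientation: [0.157, 2.647, -0.037]
force: [0.5, 0.0, -0.2]
opening: 0.0002
gripper_force: 0.0
```

```bash
python3 - <<'E'
from h import *
s=read_state();print(s['tool_pos'],s['opening'])
im,d,w=cloud('wrist');save(im,'w3.png')
r,g,b=[im[...,i].astype(int) for i in range(3)]
for k,m,y in(('g',(g>1.5*r)&(g>1.3*b)&(g>50),.0385),('r',(r>2*g)&(r>2*b)&(r>80),-.038)):
    P=w[m&(abs(w[...,1]-y)<.03)&(abs(w[...,0]-.665)<.04)]
    if len(P):
        n=np.array([-.4661,.0554,.8829]);h=P@n;print(k,np.percentile(h,[5,50,95]))
        Q=P[h>np.percentile(h,95)-.004];print(len(Q),Q.mean(0),np.median(Q,0),(Q.min(0)+Q.max(0))/2)
n=np.array([-.4661,.0554,.8829]); gg=np.array([.668,.0385,.0712]);print(gg@n)
plan(gg+.008*n,Rot(83.2,-n),ahead=.186)
E
```

```text
[0.52589772 0.05610386 0.34317185] 0.00016038664582839228
g [-0.25105611 -0.24494671 -0.24367291]
677 [0.66374703 0.03595789 0.07072738] [0.66362471 0.0359724  0.07078268] [0.66464735 0.03552241 0.07003637]
r [-0.25502389 -0.24503647 -0.24367736]
656 [ 0.65481273 -0.03878498  0.07074817] [ 0.65459734 -0.03871396  0.07095222] [ 0.65559167 -0.03923208  0.07018615]
-0.24635942000000005
slide [  1.4  -0.9 113.4] dr [ 0.0013  0.0016 -0.0002] tcp [0.578 0.049 0.242]
```

View pics/w3.png

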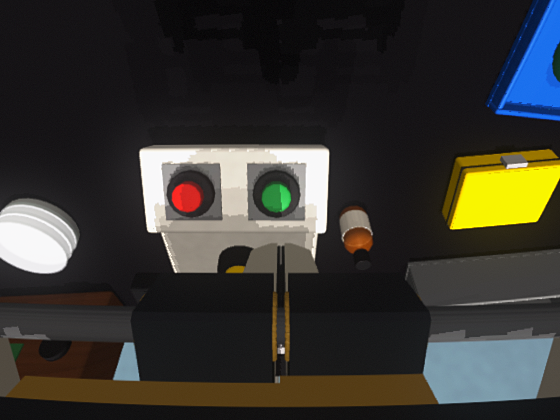

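The green button is at (277,195), in line with the closed fingers at u≈281; red is at (190,195), well clear. I'll approach to about 8 mm off.

Call:
servo_tool(increments=[{"slide": [1, -1, 20], "dr": [0, 0, 0], "jaw": 1}, {"slide": [2, -1, 45], "dr": [0, 0, 0], "jaw": 1}, {"slide": [3, -2, 70], "dr": [0, 0, 0], "jaw": 1}, {"slide": [3, -2, 90], "dr": [0, 0, 0], "jaw": 1}, {"slide": [3, -2, 104], "dr": [0, 0, 0], "jaw": 1}, {"slide": [3, -2, 112], "dr": [0, 0, 0], "jaw": 1}, {"slide": [3, -2, 112], "dr": [0, 0, 0], "jaw": 1}, {"slide": [3, -2, 112], "dr": [0, 0, 0], "jaw": 1}])

```text
t: 19.5
tool_pos: [0.5751, 0.0479, 0.243]
orientation: [0.158, 2.647, -0.038]
force: [1.1, -0.4, -0.7]
opening: 0.0007
gripper_force: 0.0
```

```bash
python3 - <<'E'
from h import *
s=read_state();Z=R.from_rotvec(s['orientation']).as_matrix()[:,2]
tip=s['tool_pos']+.186*Z;n=np.array([-.4661,.0554,.8829]);print(tip,tip@n+.2455,s['force'],s['force']@n)
E
```

```text
[0.66216818 0.03772764 0.07894543] 0.008654439537557651 [ 1.14118041 -0.43468704 -0.71726722] -1.189261078581124
```

Call:
servo_tool(increments=[{"slide": [0, 0, 4], "dr": [0, 0, 0], "jaw": 1}, {"slide": [0, 0, 8], "dr": [0, 0, 0], "jaw": 1}, {"slide": [0, 0, 10], "dr": [0, 0, 0], "jaw": 1}, {"slide": [0, 0, 12], "dr": [0, 0, 0], "jaw": 1}, {"slide": [0, 0, 14], "dr": [0, 0, 0], "jaw": 1}, {"slide": [0, 0, 14], "dr": [0, 0, 0], "jaw": 1}])

```text
t: 20.1
tool_pos: [0.582, 0.0469, 0.231]
orientation: [0.158, 2.646, -0.038]
force: [-3.2, 0.9, 6.2]
opening: 0.0003
gripper_force: 3.3
```

Call:
servo_tool(increments=[{"slide": [0, 0, 1], "dr": [0, 0, 0], "jaw": 1}, {"slide": [0, 0, 1], "dr": [0, 0, 0], "jaw": 1}])

```text
t: 20.3
tool_pos: [0.5823, 0.0469, 0.2308]
orientation: [0.158, 2.646, -0.038]
force: [-13.4, 1.4, 17.0]
opening: 0.0005
gripper_force: 10.9
```

Call:
servo_tool(increments=[{"slide": [0, 0, 1], "dr": [0, 0, 0], "jaw": 1}, {"slide": [0, 0, 1], "dr": [0, 0, 0], "jaw": 1}])

```text
t: 20.5
tool_pos: [0.5826, 0.0469, 0.2307]
orientation: [0.158, 2.647, -0.038]
force: [-25.4, 1.4, 28.1]
opening: 0.0007
gripper_force: 18.4
```

Force jumped to about 38 N with no further travel, so the button is bottomed. I'll back off now.

Call:
servo_tool(increments=[{"slide": [0, 0, -6], "dr": [0, 0, 0], "jaw": 1}, {"slide": [0, 0, -20], "dr": [0, 0, 0], "jaw": 1}, {"slide": [0, 0, -50], "dr": [0, 0, 0], "jaw": 1}, {"slide": [0, 0, -90], "dr": [0, 0, 0], "jaw": 1}, {"slide": [0, 0, -125], "dr": [0, 0, 0], "jaw": 1}, {"slide": [0, 0, -130], "dr": [0, 0, 0], "jaw": 1}, {"slide": [0, 0, -130], "dr": [0, 0, 0], "jaw": 1}, {"slide": [0, 0, -130], "dr": [0, 0, 0], "jaw": 1}])

```text
t: 21.3
tool_pos: [0.5214, 0.0537, 0.3415]
orientation: [0.158, 2.649, -0.038]
force: [0.3, 0.3, 0.6]
opening: 0.0002
gripper_force: 0.0
```

```bash
python3 - <<'E'
from h import *
s=read_state();print(s['t'],s['tool_pos'],s['force'])
im,d,w=cloud('wrist')
r,g,b=[im[...,i].astype(int) for i in range(3)];n=np.array([-.4661,.0554,.8829])
for k,m,y in(('g',(g>1.5*r)&(g>1.3*b)&(g>50),.0385),('r',(r>2*g)&(r>2*b)&(r>80),-.038)):
    P=w[m&(abs(w[...,1]-y)<.03)&(abs(w[...,0]-.665)<.04)];print(k,np.percentile(P@n,[50,95]))
im,d,w=cloud('side');save(im,'s4.png')
E
```

```text
21.3 [0.52135153 0.05372436 0.34154984] [0.29927452 0.33639119 0.5989307 ]
g [-0.24501473 -0.24367113]
r [-0.24499052 -0.24365094]
```

View pics/s4.png

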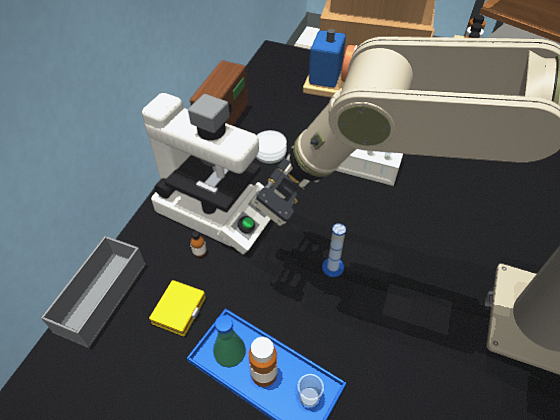

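The flask at (228,345) and bottle at (263,362) stand upright in the tray beside the beaker at (310,390). Both buttons are back at their original height and the arm is clear, so I'll hand in.

```bash
python3 -c "
from plant import *
print(close_job())"
```

```text
the job is handed in; nothing more can be done
None
```

I handed the job in at about 21 s. The bottle and flask stand upright in the tray beside the beaker, and the green button was pressed to its stop and sprang back. The press peaked at about 38 N at the wrist, so if contact with the button counts as the microscope, it may have passed the 30 N limit; no verdict was returned.

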